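# Index the capstan to its datum hole and zero the degree ring

## Robot

A 6-joint arm with a two-finger parallel gripper is mounted at the origin on the work surface. World frame = base frame: x ahead of the robot, y to its left, z up, the work surface at z = 0. Lengths are in m, angles in rad, forces in N, time in s.
With the tool pointing down it reaches from about 0.325 to 0.9 m from the base axis. Payload 6.1 kg.
Tool frame: the origin (TCP) lies between the finger pads; the fingertips stand 14 mm ahead of it and the grasp point (between the pads) lies 5 mm behind it; z points along the fingers, y is the line along which they close (so a half turn about z gives the same grasp; the last joint's range is limited). The gripper opens to 87 mm and grips with 3 to 60 N. Pads are 19 mm wide; open, the fingers measure 117 mm over their backs; the gripper's body (75 mm by 190 mm) begins 51 mm behind the grasp point.
Start: joints at [-1.465, 0.22, 1.526, -0, 1.395, -0.126], TCP at [0.144, -0.608, 0.237] pointing down, gripper open.
Joint ranges: [-2.98, 2.98], [-0.91, 2.08], [0.09, 2.57], [-1.24, 4.39], [0.2, 2.65], [-2.68, 2.68]. Speed limits (rad/s): [2.57, 2.57, 3.01, 3.14, 3.14, 3.14].

## Interface

Orientations are given as a rotation vector (axis times angle).
In Python, from plant import ctrl, eyes, ticket gives the robot as it stands. Calls block until the motion is done:
- ctrl.reach(position, orientation): joint-space move of the TCP to a pose.
- ctrl.movel(position, ori=None, vel=0.15, f_stop=None): straight line of the TCP; ori=None keeps the orientation; vel is the mean speed in m/s. With f_stop (N) it stops when the force on the tool has changed by that much, and returns True; else False.
- ctrl.move_j(angles): joint-space move.
- ctrl.release() and ctrl.close_gripper(newtons=None): open the fingers fully, or close them until they stop; newtons is the grip in N (None keeps the last).
- ctrl.pause(seconds).
- ctrl.solve_ik(position, orientation): joint angles nearest the present ones, or None.
- ctrl.state(): the state.
- eyes.get_image(name): name is "scene" or "top" or "wrist"; returns the picture (420x560x3 uint8, red, green, blue); there is no depth.
- eyes.camera_info(name): a dict with "fx", "fy", "cx", "cy" (pixels), "k1" (the pictures are not rectified: a ray, as slopes to the right and down, at radius r is drawn at 1 + k1 r^2 times it, then the intrinsics apply), "R" (3x3) and "t" (3): a world point X has camera coordinates R X + t; the wrist camera has in their place "hand_eye" (4x4, takes a point from camera to tool coordinates, whose origin is the TCP and whose axes are the flange's). Camera axes: x right, y down, z forward; pixel columns grow to the right and rows downward; lengths in m; the calibration is good to about 2 mm. A picture is of the moment at which its call begins: read the wrist's pose just before it. camera_info takes no time and is no camera call.
A pose or a line that the arm cannot do raises ctrl.IKError and nothing moves.
- ticket.finish_job(): hands the job in; it is judged then, once.
The state is a dict: "time_s": time; "q": joint angles; "qd": joint speeds; "effort": joint torques, N m; "tool_pos": TCP position; "ee_rot": TCP orientation; "force": force on the tool from outside, world axes, zero at the start; "torque": the same for the moment, N m; "opening": finger opening in m; "gripper_force": force on a finger pad.
Only numpy, scipy, OpenCV 4.12 (cv2) and the standard library are available. Lean on these libraries where they do the work, as an engineer would, in place of code of your own. Each camera call takes 0.05 s, during which the arm holds its last target. There are 200 camera calls.

## Task

Bring the model capstan on the small indexing table to its datum station: lift the sprung plunger by its brass knob, swing the arm round to the hole beside the red button and let the plunger drop fully home. Then push the degree ring round by its finger pins until its red zero line stands right at the arm's pointer, and last swing the black-balled clamp lever counter-clockwise all the way to its stop, to lock the head. Leave the cannon, the jolly boat and the scriber where they lie.

Things in the scene. Friction and masses are not known exactly. Their poses are not given: they have to be found in the camera images.
- index_table: fixed indexing table (dark green-grey cast base 208 mm across, bolted down). Origin: centre of its underside, on the vertical axis about which both head and ring turn. Its x axis points from the centre to the hole in which the plunger starts. A steel index plate (radius 75.5, top at height 46 mm) has eight holes 9 mm wide, 45 degrees apart on a radius of 58 mm
- head (a joint): angle (rad) of the turning head with its arm, counter-clockwise from above, from the table's x axis; 0 at the start, limits -2.6 and 2.6; turns freely (0.03 N m) when the plunger is up and the clamp slack. It carries a steel work face with a cherry-wood capstan (46 mm wide, top at height 111 mm) and an arm 14 mm wide, top at 62 mm, with the plunger barrel (radius 9.5 mm, top at 76 mm)
- plunger (a joint): height (m) of the sprung plunger above its home position: 0 fully home in a hole, 0.008 when its nose rests on the plate between holes, 0.016 at most; a spring drives it down with 4 N (6.7 N at full lift). The round nose (8 mm) centres itself within about 1.5 mm of a hole
- knob_grip (a point): centre of the plunger's brass knob, a round knob 22 mm in diameter and 18 mm high on the arm, 58 mm from the table's axis; this point is 89 mm high when home. Free on both sides along the arm's swing
- head_mark (a point): point under the arm, 69 mm from the axis on its centre line, which stands over the button of the station where the arm is (the buttons' radius)
- pointer_tip (a point): tip of the black pointer at the end of the arm, 80 mm from the axis, at height 50.5 mm
- red_button: red enamel button, 10 mm wide and 3 mm high, fixed on the index plate 69 mm from the axis beside the datum hole (same direction from the axis as that hole). Origin: centre of its underside. It lies 45 or 90 degrees to either side of the start hole; three brass buttons mark the others of these four holes
- ring (a joint): angle (rad) of the aluminium degree ring, counter-clockwise from above, from the table's x axis to the ring's red zero line; turns without end in both directions and stays where left (0.12 N m friction)
- ring_zero (a point): point on the ring's red zero line, 80 mm from the axis, on the ring's top face at height 44 mm. The ring runs from radius 76 to 98 mm, with a black tick every 10 degrees; it reads zero when this point is under pointer_tip
- pin_a (a point): top centre of a brass finger pin on the ring, 9 mm in diameter, 18 mm high (height 44 to 62 mm), 91 mm from the axis, 90 degrees counter-clockwise of the zero line
- pin_b (a point): top centre of a like pin, 180 degrees from the zero line
- pin_c (a point): top centre of a like pin, 90 degrees clockwise of the zero line
- clamp (a joint): angle (rad) of the clamp lever about the vertical stud: starts at 0 to 0.2 (slack), grows counter-clockwise from above, stop at 1.3 (locked); 0.15 N m friction, growing to about 0.2 N m as it bites (from about 0.8 on); stays where left
- clamp_ball (a point): centre of the black ball (20 mm in diameter, height 46 mm) at the end of the clamp lever, 55 mm from the stud
- clamp_stud (a point): point on the vertical axis of the clamp lever at height 46 mm, on a lug beside the base, 118 mm from the table's axis; the lever's hub, radius 10 mm, reaches up to 40 mm
- cannon: pewter model cannon, 97 mm long on a cherry carriage about 50 mm wide, 42 mm high, loose; origin under its middle
- jolly_boat: varnished cherry model boat, 150 mm long, 55 mm wide, 34 mm high, loose; origin under its middle
- scriber: bone-handled scriber, 150 mm long and 11 mm wide, 9 mm high, lying loose along its x axis; origin under its middle

How it is judged:
On the way, in this order (a step that is already met when the one before it is completed fails the run):
1. the plunger is lifted clear of its hole (value of joint plunger above 0.0085 m), for 0.1 s.
2. the plunger has dropped home in the hole beside the red button (value of joint plunger below 0.002 m and horizontal distance between head_mark and red_button below 0.005 m), for 0.2 s.
3. the ring's zero line stands at the pointer, plunger home (horizontal distance between ring_zero and pointer_tip below 0.0035 m and value of joint plunger below 0.002 m), for 0.3 s.
4. the clamp lever is swung fully over (value of joint clamp above 1.15 rad), for 0.2 s.
At the end, for the whole second after the job is handed in: The plunger is fully home (within 2 mm) in the hole beside the red button, the ring's zero line is within 3.5 mm (2.5 degrees) of the pointer tip and at rest, the clamp lever is over past 1.15 of its 1.3 rad, and the cannon, boat and scriber have not moved more than 12 mm (all of step 3 and horizontal distance between head_mark and red_button below 0.005 m and value of joint clamp above 1.15 rad and velocity of joint ring between -0.05 and 0.05 rad/s); the robot touches nothing.
It fails at once if the cannon is disturbed (distance of cannon from where it was at the start of the episode above 0.012 m).
It fails at once if the jolly boat is disturbed (distance of jolly_boat from where it was at the start of the episode above 0.012 m).
It fails at once if the scriber is disturbed (distance of scriber from where it was at the start of the episode above 0.012 m).
It also fails if it takes over 67 s, if anything falls off the work surface, if the arm or the gripper's body presses on something with over 40 N, if the wrist force passes 120 N, or if a joint passes its speed limit or range.

## Working session

There is one attempt and no reset: what is moved stays moved. The work goes in short steps, each a Python script; the robot and the scene stay as the last script left them, time stands still between calls to the robot, and variables do not carry over. Pictures are saved under pics/ and viewed, at most 10 in all, crops included, and the job is handed in when it is done.

```bash
mkdir -p pics; ls; python3 - <<'E'
from plant import ctrl,eyes
import cv2
for n in ("top","scene"):
    cv2.imwrite(f"pics/{n}0.png",eyes.get_image(n)[:,:,::-1]); print(eyes.camera_info(n))
print(eyes.camera_info("wrist")); print(ctrl.state())
E
```

```text
pics
{'fx': 534.9491798421625, 'fy': 534.9491798421625, 'cx': 275.0364202976583, 'cy': 210.37998921641255, 'k1': -0.0577799661393328, 'R': array([[ 0.0110529 , -0.99964298,  0.02432581],
       [-0.99016792, -0.01433422, -0.13914746],
       [ 0.13944647, -0.02254865, -0.98997285]]), 't': array([0.00599689, 0.58516094, 1.17876814])}
{'fx': 460.50910015570554, 'fy': 460.50910015570554, 'cx': 275.817227611711, 'cy': 216.8956543382666, 'k1': 0.02156511261005348, 'R': array([[ 0.75497667,  0.65574224, -0.00351304],
       [ 0.54079287, -0.62564396, -0.562239  ],
       [-0.37088177,  0.42257751, -0.82696733]]), 't': array([-0.4278927 , -0.23444775,  1.34924485])}
{'fx': 300.2751608969382, 'fy': 300.2751608969382, 'cx': 277.9437788835716, 'cy': 211.96906556639865, 'k1': -0.03187598407648261, 'hand_eye': array([[-6.28698811e-04, -9.63932493e-01, -2.66146113e-01,
         7.33249779e-02],
       [ 9.99999381e-01, -3.61725796e-04, -1.05212573e-03,
         5.00715871e-04],
       [ 9.17906265e-04, -2.66146610e-01,  9.63932124e-01,
        -1.48597856e-01],
       [ 0.00000000e+00,  0.00000000e+00,  0.00000000e+00,
         1.00000000e+00]])}
{'time_s': 0.1, 'q': array([-1.46508665e+00,  2.21162054e-01,  1.52748713e+00,  3.89324452e-05,
        1.39470659e+00, -1.26078846e-01]), 'qd': array([ 0.00159209, -0.00104383, -0.00296941, -0.00027235, -0.0005407 ,
       -0.0012317 ]), 'effort': array([ 1.97099449e-03, -4.95944524e+01, -3.88517332e+01,  6.99627679e-02,
        5.14209433e-02, -4.99043358e-05]), 'tool_pos': array([ 0.14353909, -0.60774787,  0.23554253]), 'ee_rot': array([-3.11876856e+00, -3.63063549e-01, -8.83528907e-05]), 'force': array([-0.24690276,  1.42483569,  0.91708025]), 'torque': array([ 0.03509615, -0.04046231, -0.00568963]), 'gripper_force': 0.0, 'opening': 0.08695263279655722}
```

View pics/top0.png

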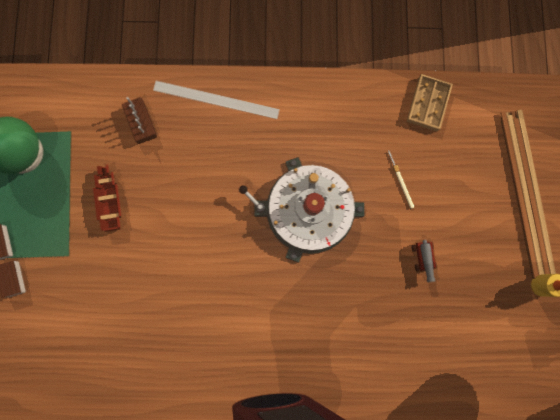

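View pics/scene0.png

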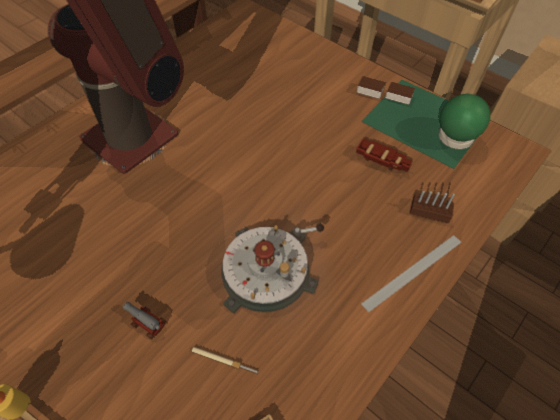

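```bash
cat > h.py <<'E'
import numpy as np,cv2
from plant import ctrl,eyes,ticket
from scipy.spatial.transform import Rotation as Ro
def cam(n,st=None):
    c=eyes.camera_info(n)
    if n=="wrist":
        T=np.eye(4);T[:3,:3]=Ro.from_rotvec(st['ee_rot']).as_matrix();T[:3,3]=st['tool_pos']
        M=np.linalg.inv(T@c['hand_eye']);c['R'],c['t']=M[:3,:3],M[:3,3]
    return c
def proj(c,X):
    p=np.atleast_2d(X)@c['R'].T+c['t'];s=p[:,:2]/p[:,2:];s=s*(1+c['k1']*(s**2).sum(1,keepdims=True))
    return s*[c['fx'],c['fy']]+[c['cx'],c['cy']]
def unproj(c,uv,z):
    d=(np.array(uv,float)-[c['cx'],c['cy']])/[c['fx'],c['fy']];s=d.copy()
    for _ in range(20): s=d/(1+c['k1']*(s**2).sum())
    r=c['R'].T@np.r_[s,1];o=-c['R'].T@c['t'];return o+r*(z-o[2])/r[2]
def ortho(img,c,ctr,z,half=.13,n=600):
    """metric view at height z: column->-y, row->-x (as top)"""
    k=(np.arange(n)/(n-1)*2-1)*half
    Y,X=np.meshgrid(ctr[1]-k,ctr[0]-k)
    m=proj(c,np.c_[X.ravel(),Y.ravel(),np.full(n*n,z)]).astype(np.float32).reshape(n,n,2)
    return cv2.remap(img,m[...,0],m[...,1],cv2.INTER_CUBIC)
E
python3 - <<'E'
from h import *
c=cam("top")
for uv,z in [((313,206),.045),((314,203),.111),((243,189),.046),((260,210),.04),((107,200),.02),((426,260),.02),((401,180),.005)]: print(uv,unproj(c,uv,z).round(3))
ctr=unproj(c,(313,206),.045)
img=cv2.imread("pics/top0.png")
cv2.imwrite("pics/o0.png",ortho(img,c,ctr,.046))
E
```

```text
(313, 206) [ 0.596 -0.073  0.045]
(314, 203) [ 0.592 -0.069  0.111]
(243, 189) [0.632 0.087 0.046]
(260, 210) [0.586 0.048 0.04 ]
(107, 200) [0.607 0.403 0.02 ]
(426, 260) [ 0.477 -0.338  0.02 ]
(401, 180) [ 0.668 -0.287  0.005]
```

View pics/o0.png

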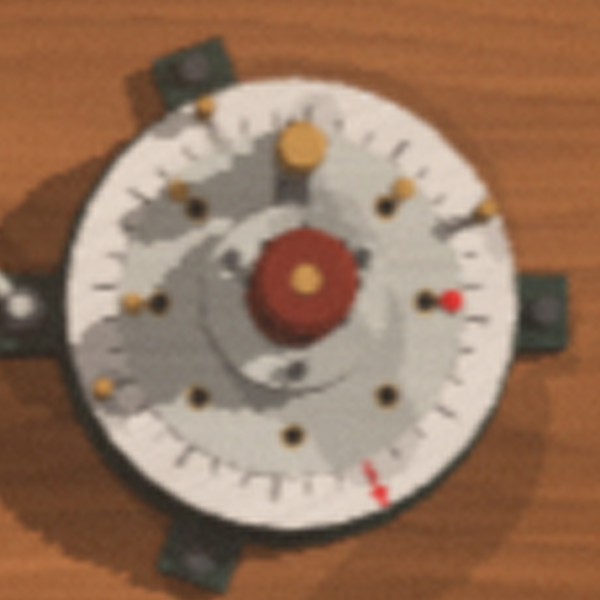

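The start hole points to world +x and the red button is 90° clockwise, at ortho (452,300) with the plate centre at about (292,302). The red zero line is near −155°, so the ring needs about +65°. The clamp is on the left. Next I'll take a closer look from the wrist.

```bash
cat >> h.py <<'E'
def ori(yaw):
    x=np.array([np.cos(yaw),np.sin(yaw),0]);z=np.array([0,0,-1.]);return Ro.from_matrix(np.c_[x,np.cross(z,x),z]).as_rotvec()
C0=np.array([.595,-.070])
E
python3 - <<'E'
from h import *
print(ctrl.solve_ik([.60,-.07,.2],ori(np.pi-1e-3)))
ctrl.reach([.60,-.07,.21],ori(np.pi-1e-3))
ctrl.pause(.3)
st=ctrl.state();print(st['q'],st['tool_pos'],st['time_s'],st['force'])
im=eyes.get_image("wrist")[:,:,::-1];cv2.imwrite("pics/w1.png",im)
np.save("w1.npy",np.r_[st['tool_pos'],st['ee_rot']])
c=cam("wrist",st)
cv2.imwrite("pics/o1.png",ortho(im,c,C0+[.01,.02],.046,.15))
E
```

```text
[-0.24662908  0.1983685   1.6218332   0.          1.32139096 -1.81642541]
[-2.47334770e-01  1.90312436e-01  1.61186372e+00 -2.94701462e-05
  1.33942479e+00 -1.81638058e+00] [ 0.59995946 -0.07043539  0.21000405] 2.9 [-0.65379339 -0.5519651   0.05658046]
```

View pics/o1.png

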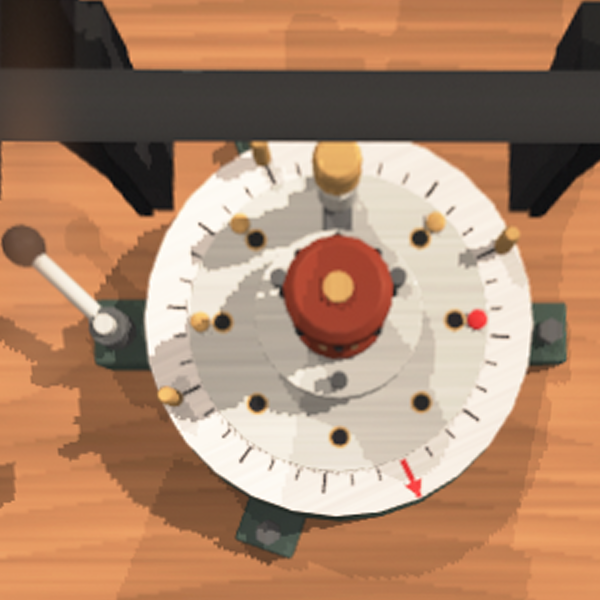

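```bash
cat >> h.py <<'E'
C=np.array([.5947,-.0696]);T0=.007
def kn(th,z,r=.058): return [C[0]+r*np.cos(th+T0),C[1]+r*np.sin(th+T0),z]
def rep(s=""):
    st=ctrl.state();print(s,round(st['time_s'],2),st['tool_pos'].round(4),st['force'].round(1),round(st['opening'],4),st['gripper_force'].__round__(1))
E
python3 - <<'E'
from h import *
ctrl.movel(kn(0,.12),ori(np.pi+T0)); rep("above")
print(ctrl.movel(kn(0,.087),f_stop=8)); rep("down")
ctrl.close_gripper(25); rep("grip")
ctrl.movel(kn(0,.0995),vel=.05); rep("lift")
ctrl.pause(.2)
im=eyes.get_image("scene")[:,:,::-1];cv2.imwrite("pics/s2.png",cv2.resize(im[200:340,190:350],None,fx=4,fy=4))
for a in np.linspace(0,-np.pi/2,10)[1:]:
    ctrl.movel(kn(a,.0995),ori(np.pi+T0+a),vel=.06)
rep("swung")
print(ctrl.movel(kn(-np.pi/2,.0955),vel=.03,f_stop=8));rep()
print(ctrl.movel(kn(-np.pi/2,.0875),vel=.03,f_stop=8));rep("lowered")
E
```

```text
above 3.79 [ 0.6529 -0.0693  0.1206] [ 0.5 -0.3  0.3] 0.0868 0.0
False
down 4.16 [ 0.6521 -0.0691  0.087 ] [0.2 0.3 0.6] 0.0872 0.0
grip 5.24 [ 0.6527 -0.0688  0.0869] [ 0.3  0.9 -0.3] 0.021 25.0
lift 5.64 [ 0.6525 -0.0691  0.0989] [ 3.4  1.2 -6.3] 0.0212 25.0
swung 8.82 [ 0.5949 -0.1279  0.0995] [-1.2 -5.5 -6.4] 0.021 25.0
False
 9.1 [ 0.595  -0.1279  0.0954] [-1.9 -5.3 -6.2] 0.0213 25.0
False
lowered 9.52 [ 0.5945 -0.1279  0.0871] [-4.2 -6.7 -7.7] 0.0211 25.0
```

```bash
python3 - <<'E'
from h import *
ctrl.release(); rep("rel")
ctrl.movel(kn(-np.pi/2,.16),vel=.15)
ctrl.movel([C[0]+.02,C[1],.23],ori(np.pi/2+T0),vel=.2)
ctrl.pause(.3)
st=ctrl.state();rep()
im=eyes.get_image("wrist")[:,:,::-1];np.save("w2.npy",np.r_[st['tool_pos'],st['ee_rot']])
cv2.imwrite("pics/w2.png",im)
cv2.imwrite("pics/o2.png",ortho(im,cam("wrist",st),C+[0,.02],.046,.15))
E
```

```text
rel 10.78 [ 0.5951 -0.1276  0.0875] [-0.8 -0.2  0.2] 0.0872 0.0
 12.32 [ 0.614  -0.0702  0.2288] [-0.3  0.4 -0. ] 0.0866 0.0
```

View pics/o2.png

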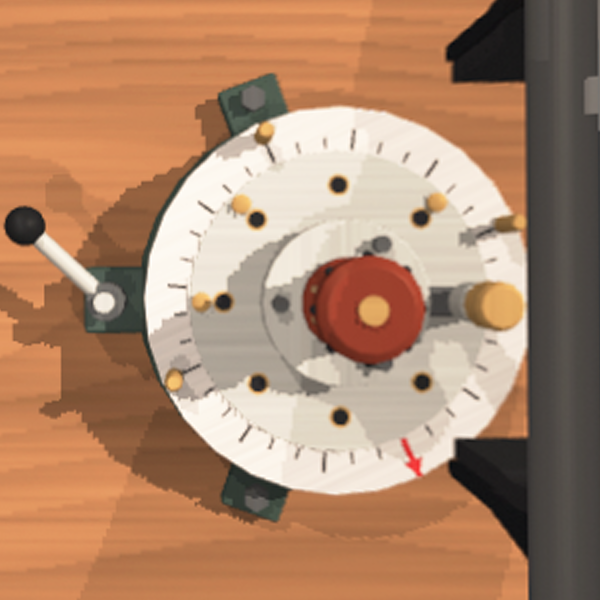

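```bash
python3 - <<'E'
from h import *
s=np.load("w2.npy");c=cam("wrist",dict(tool_pos=s[:3],ee_rot=s[3:]))
def px(P): # world-> o2 pixel
    w=unproj(c,proj(c,P)[0],.046); return np.r_[299.5-(w[1]-C[1]-.02)/.15*299.5, 299.5-(w[0]-C[0])/.15*299.5].round(1)
for z in (.098,.106,.114): print(z,px(kn(-np.pi/2,z)), px(kn(-np.pi/2+.05,z)))
print("capstan top",px([*C,.111]), "centre",px([*C,.046]))
w=ctrl.state(); im=eyes.get_image("scene")[:,:,::-1]
cs=cam("scene")
for z in (.098,.106): print(proj(cs,kn(-np.pi/2,z)),proj(cs,kn(0,z)))
a=cv2.imread("pics/s2.png"); b=cv2.resize(im[200:340,190:350],None,fx=2.5,fy=2.5,interpolation=cv2.INTER_CUBIC)
d=cv2.imread("pics/scene0.png"); d=cv2.resize(d[200:340,190:350],None,fx=2.5,fy=2.5,interpolation=cv2.INTER_CUBIC)
cv2.imwrite("pics/s3.png",np.hstack([d,b]))
E
```

```text
0.098 [503.4 305.9] [503.2 299.1]
0.106 [512.5 307.3] [512.3 300.2]
0.114 [522.1 308.8] [521.8 301.5]
capstan top [374.4 309.2] centre [339.4 299.5]
[[246.7841154  268.87775758]] [[284.67121236 266.20642084]]
[[246.57687814 267.1258833 ]] [[284.71713698 264.44282173]]
```

View pics/s3.png

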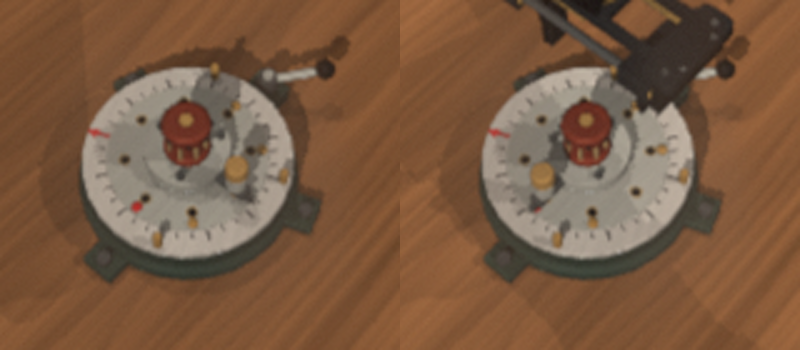

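The plunger is home: the knob top matches the home prediction in both position and height. Next I'll grip pin_c and turn the ring +65.9°.

```bash
cat >> h.py <<'E'
def pin(a,z,r=.091): return [C[0]+r*np.cos(a),C[1]+r*np.sin(a),z]
def turn(a0,a1,n,sgn=0,z=.067,vel=.05):
    """grip the pin at world angle a0 and carry it to a1"""
    ctrl.reach(pin(a0,.15),ori(a0+sgn)); rep("above")
    print(ctrl.movel(pin(a0,z),vel=.1,f_stop=6)); rep("down")
    ctrl.close_gripper(20); rep("grip")
    for a in np.linspace(a0,a1,n+1)[1:]: ctrl.movel(pin(a,z),ori(a+sgn),vel=vel)
    ctrl.pause(.2); rep("turned"); ctrl.release(); rep("rel")
    ctrl.movel(pin(a1,.15),vel=.15)
E
python3 - <<'E'
from h import *
d=np.pi/180
print([ctrl.solve_ik(pin(a*d,.067),ori(a*d)).round(2) for a in (114.5,150,180.4)])
turn(114.5*d,179.99*d,7)
ctrl.movel([C[0],C[1],.23],ori(np.pi-.001),vel=.2)
ctrl.pause(.3)
st=ctrl.state();rep()
im=eyes.get_image("wrist")[:,:,::-1];np.save("w3.npy",np.r_[st['tool_pos'],st['ee_rot']])
cv2.imwrite("pics/o3.png",ortho(im,cam("wrist",st),C+[.0,.02],.046,.15))
E
```

```text
[array([-0.12,  0.25,  1.84, -0.  ,  1.06, -0.55]), array([-0.2 ,  0.16,  1.94, -0.  ,  1.04, -1.25]), array([-0.29,  0.14,  1.96, -0.  ,  1.04, -1.87])]
above 13.01 [0.5574 0.0132 0.1504] [ 1.  -0.5  0.1] 0.0868 0.0
False
down 13.99 [0.5577 0.0131 0.0677] [-0.6 -0.8 -0.4] 0.0871 0.0
grip 15.25 [0.5568 0.0132 0.067 ] [-0.5 -0.3 -0. ] 0.008 20.0
turned 18.6 [ 0.5035 -0.0698  0.0669] [-5.9 -0.9  3.7] 0.0074 20.0
rel 20.03 [ 0.5037 -0.0696  0.067 ] [ 0.2 -0.3 -0.2] 0.0868 0.0
 21.79 [ 0.594  -0.0695  0.2294] [-0.4 -0.4  0.5] 0.0872 0.0
```

View pics/o3.png

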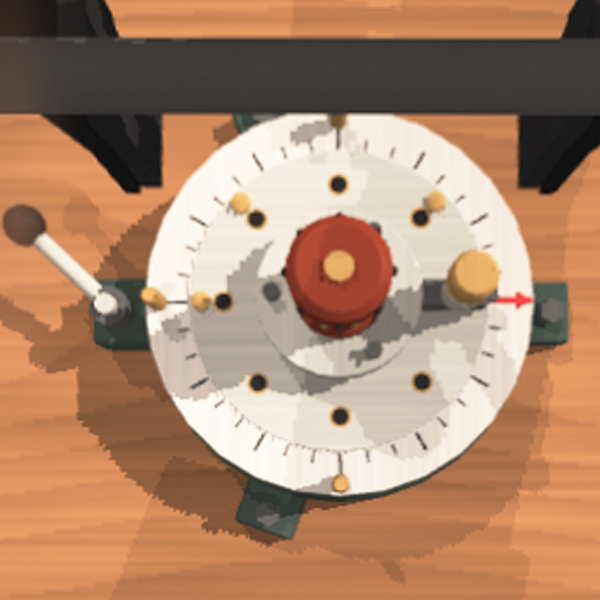

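The zero line lies at (530,300), level with the centre row, so it is under the pointer within about 0.5°. Now the clamp: I'll grip the ball and swing it counter-clockwise to its stop.

```bash
python3 - <<'E'
from h import *
s=np.load("w3.npy");c=cam("wrist",dict(tool_pos=s[:3],ee_rot=s[3:]))
def px(P):
    w=unproj(c,proj(c,P)[0],.046); return np.r_[299.5-(w[1]-C[1]-.02)/.15*299.5, 299.5-(w[0]-C[0])/.15*299.5].round(1)
print("knob exp",px(kn(-np.pi/2,.098)),px(kn(-np.pi/2,.106)))
d=np.pi/180; S=C+[-.0005,.1175]
def b(a,z=.044,r=.055): return [S[0]+r*np.cos(a*d),S[1]+r*np.sin(a*d),z]
ctrl.reach(b(47,.14),ori(47*d)); rep("above")
print(ctrl.movel(b(47),vel=.1,f_stop=6)); rep("down")
ctrl.close_gripper(20); rep("grip")
for a in list(range(57,98,10))+list(range(102,130,5)):
    hit=ctrl.movel(b(a),ori(a*d),vel=.04,f_stop=10)
    rep(f"{a} {hit}")
    if hit: break
p=ctrl.state()['tool_pos'][:2]-S; print(np.degrees(np.arctan2(p[1],p[0])),np.hypot(*p))
E
```

```text
knob exp [476.7 271.7] [480.7 266.6]
above 24.05 [0.6318 0.088  0.1402] [ 0.8 -0.3 -0. ] 0.0871 0.0
False
down 25.16 [0.6325 0.0881 0.0449] [-0.8 -0.6 -0.2] 0.0867 0.0
grip 26.27 [0.6315 0.0883 0.0439] [-0.3  1.9 -0.2] 0.0185 20.0
57 False 26.67 [0.6242 0.0943 0.044 ] [-0.3  1.7 -0.7] 0.0185 20.0
67 False 27.06 [0.6158 0.099  0.044 ] [ 0.9  5.  -1.3] 0.0183 20.0
77 False 27.45 [0.6067 0.1023 0.044 ] [ 1.1  6.3 -1.5] 0.0183 20.0
87 False 27.84 [0.597  0.1039 0.044 ] [ 0.6  6.8 -0.8] 0.0183 20.0
97 False 28.23 [0.5872 0.1038 0.044 ] [-0.2  7.5 -0.1] 0.0184 20.0
102 False 28.5 [0.5824 0.103  0.044 ] [-0.9  7.1 -0.3] 0.0186 20.0
107 False 28.77 [0.5776 0.1019 0.044 ] [-2.1  8.5  0.2] 0.0186 20.0
112 False 29.03 [0.5729 0.1004 0.044 ] [-0.9  8.8 -0.1] 0.0186 20.0
117 False 29.3 [0.5691 0.0987 0.044 ] [ 0.9 10.8 -1.2] 0.0185 20.0
122 True 29.51 [0.5694 0.0981 0.0441] [ 5.   4.  -3.6] 0.0186 20.0
116.25470974659713 0.05602512225412605
```

```bash
python3 - <<'E'
from h import *
ctrl.release(); rep()
p=ctrl.state()['tool_pos']; ctrl.movel([p[0],p[1],.15])
ctrl.movel([C[0]-.02,C[1]+.02,.26],ori(np.pi-.001),vel=.2)
ctrl.pause(.3)
st=ctrl.state();rep()
im=eyes.get_image("wrist")[:,:,::-1]
c=cam("wrist",st)
def px(P):
    w=unproj(c,proj(c,P)[0],.046); return np.r_[299.5-(w[1]-C[1]-.02)/.15*299.5, 299.5-(w[0]-C[0])/.15*299.5].round(1)
print("knob exp",px(kn(-np.pi/2,.098)),px(kn(-np.pi/2,.106)))
cv2.imwrite("pics/o4.png",ortho(im,c,C+[.0,.02],.046,.15))
E
```

```text
30.8 [0.5679 0.0983 0.0436] [0.1 0.2 0.3] 0.087 0.0
 33.12 [ 0.5745 -0.0491  0.2596] [ 0.7 -0.3 -0.4] 0.0873 0.0
knob exp [481.4 267.8] [486.2 262.1]
```

View pics/o4.png

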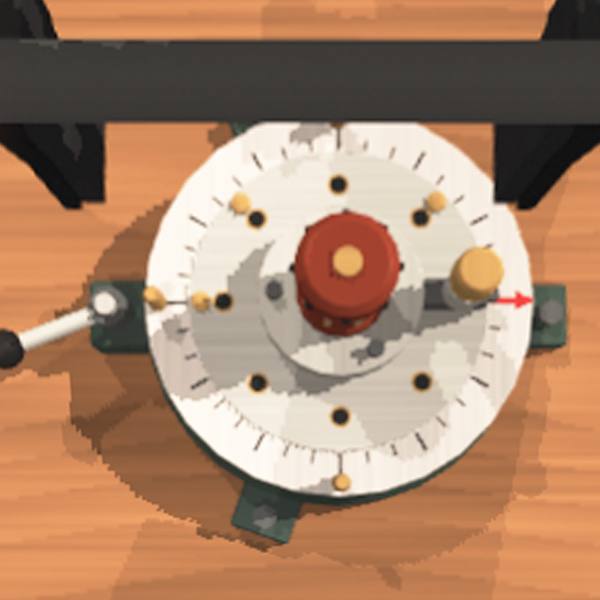

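The lever has swung about 70° to its stop. The knob top at about (480,267) matches the home height, and the zero line is still under the arm at (530,300). Handing in.

```bash
python3 -c "
from plant import ticket
print(ticket.finish_job())"
```

```text
the job is handed in; nothing more can be done
None
```

The job is handed in at about 33 s of the 67 s allowed: from the wrist pictures, the plunger is home beside the red button and the zero line is within about 0.5° of the pointer. The clamp lever is against its stop (about 70° of swing). I kept clear of the cannon, boat and scriber but did not re-measure them, and the hand-in returned no verdict.

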